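# Load the thick tube into the cutting jig

### The arm

A 6-joint arm with a two-finger parallel gripper is mounted at the origin on the work surface. World frame = base frame: x ahead of the robot, y to its left, z up, the work surface at z = 0. Lengths are in mm, angles in rad, forces in N, time in s.
With the tool pointing down it reaches from about 300 to 775 mm from the base axis. Payload 14.6 kg.
Tool frame: the origin (TCP) lies on the front face of the gripper's body, between the roots of the fingers; the fingertips stand 97 mm ahead of it and the grasp point (between the pads) lies 78 mm ahead of it; z points along the fingers, y is the line along which they close (so a half turn about z gives the same grasp; the last joint's range is limited). The gripper opens to 94 mm and grips with 3 to 60 N. Pads are 16 mm wide; open, the fingers measure 119 mm over their backs; the gripper's body (75 mm by 177 mm) begins 78 mm behind the grasp point.
Start: joints at [1.134, 0.3, 1.521, -0, 1.321, -0.067], TCP at [198.783, 512.811, 302.646] pointing down, gripper open.
Joint ranges: [-3.03, 3.03], [-0.79, 2.21], [0.23, 2.52], [-1.04, 4.18], [0, 3.07], [-2.55, 2.55]. Speed limits (rad/s): [2.22, 2.22, 2.57, 3.14, 3.14, 3.14].

### API

Orientations are given as [roll, pitch, yaw] about the fixed x, y, z axes, in that order (R = Rz(yaw) Ry(pitch) Rx(roll)).
In Python, from cell import * gives the robot as it stands.
- The arm moves only by the tool carry_out, never from a script. Its arguments are lists of equal length, an entry for each row: "slide": the shift along the world's x, y, z scaled (see below), a list of three; "dr": the turn, a rotation vector about the world's x, y, z scaled (see below), a list of three; "gripper": the opening in per cent of the stroke, from 0 (shut) to 100 (fully open). A call has 1 to 10 rows; each row is the pose to reach, as a shift and turn from the pose commanded when the call began, turning the shorter way round; what a row does not reach only later rows make up. The controller multiplies each number of a shift by 0.25 m and each number of a turn by 360 degrees. A row lasts 1/12 s, in which the tool goes at most 41.7 mm and 7.16 degrees, less where a joint would pass 70% of its speed; a pose out of reach is approached as far as the arm can. A call with a number of a shift or a turn outside -1 to 1 is refused whole. A call with a gripper value outside its range is refused whole. The fingers move at their own pace and stop on an object; "newtons" is the grip in N (left out, the last holds). Time passes only in rows, so rows that repeat a pose let the fingers close. It gives the time, the measured TCP pose, the force, the opening and the grip force at its end, in the units of the state.
- read_state(): the state, without advancing time (a new reading comes with each control period).
- camera(name): name is "scene" or "top" or "wrist"; returns the picture (384x512x3 uint8, red, green, blue); there is no depth.
- camera_model(name): a dict with "vfov" (degrees; the focal length in pixels is half the picture's height over the tangent of half this angle, whatever the lens; pixels are square), "cx", "cy" (the principal point, pixels), "R" (3x3) and "t" (3): a world point X has camera coordinates R X + t. Camera axes: x right, y down, z forward; pixel columns grow to the right and rows downward; lengths in mm; the calibration is good to about 2 mm. A picture is of the moment at which its call begins: read the wrist's pose just before it. camera_model takes no time and is no camera call; for the wrist camera it gives the pose at the moment of the call.
- sign_off(): hands the job in; it is judged then, once.
The state is a dict: "clock": time; "joints": joint angles; "qd": joint speeds; "effort": joint torques, N m; "eef_pos": TCP position; "eef_rot": TCP orientation; "wrist_force": force on the tool from outside, world axes, zero at the start; "moment": the same for the moment, N m; "finger_gap": finger opening in mm; "finger_force": force on a finger pad.
Only numpy, scipy, OpenCV 4.12 (cv2) and the standard library are available. Lean on these libraries where they do the work, as an engineer would, in place of code of your own. Each camera call takes 0.05 s, during which the arm holds its last target. There are 200 camera calls.

### The job

Get the thick long tube ready for cutting: lay it in the jig so that it rests in both V saddles, push it along them until its end touches the steel stop plate, and let go of it there. Leave the thinner tube of the same length where it lies.

Things in the scene. Friction and masses are not known exactly. Their poses are not given: they have to be found in the camera images.
- tube: The work piece: a plain aluminium tube lying on the bench, 32 mm in diameter, 160 mm long, both ends alike, 0.13 to 0.25 kg, very slightly faceted so that it does not roll by itself. Origin at its centre (16 mm above the bench), x along the tube. An unlisted upright stub of the same diameter, 50 mm tall, stands nearby: not the work piece.
- jig: Fixed: plywood board 170 (x) by 90 by 15 mm, with two dark steel V saddles, open upwards, V along x, and a stop at its +x end. Origin under the board's centre. Saddles: 25 mm long, centred at x = -52.5 and 52.5, 76 wide, 62 tall, 45 degree flanks, mouth 59; 80 mm free between them for fingers. Seated, the tube's axis is at y = 0, 55 above the bench; against the stop, its centre is at x = -5.
- stop: Rigid steel stop plate of the jig, 70 mm wide, 10 mm thick, top 75 mm above the bench. Origin in the middle of the face that meets the tube's end, 75 mm along x from the jig's origin, 45 mm above the bench. Axes as the jig's: the tube is pushed along +x against this face.
- thin_tube: A bystander: a thinner aluminium tube, 22 mm in diameter and 160 mm long, lying on the bench. Origin at its centre (11 mm above the bench), x along the tube. To be left alone.
Mind the look-alikes: they are no part of the job. What is shaped like the tube but brown or green is not meant.

How it is judged (in metres and radians):
On the way:
1. the thick tube, lying in the V saddles, is pushed against the stop plate (contact force between tube and stop above 0.5 N and z of tube in the frame of jig between 0.049 and 0.063 m and y of tube in the frame of jig between -0.01 and 0.01 m and angle between the x axis of tube and the x axis of jig, either way round below 0.17 rad).
At the end, for the whole second after the job is handed in: The thick tube lies released and still in both V saddles: its centre is within 6 mm of the V's middle and within 5 mm of its seated height, its axis is within 0.1 rad of the jig's, and its end is at the stop plate, less than 7 mm from it. The thin tube is within 30 mm of where it lay (x of tube in the frame of jig between -0.012 and 0.002 m and y of tube in the frame of jig between -0.006 and 0.006 m and z of tube in the frame of jig between 0.05 and 0.06 m and angle between the x axis of tube and the x axis of jig, either way round below 0.1 rad and contact force between tube and jig above 0.3 N and linear speed of tube below 0.02 m/s and distance of thin_tube from where it was at the start of the episode below 0.03 m); the robot touches nothing.
It fails at once if the thin tube is moved by more than 30 mm (distance of thin_tube from where it was at the start of the episode above 0.03 m).
It also fails if it takes over 38 s, if anything falls off the work surface, if the arm or the gripper's body presses on something with over 40 N, if the wrist force passes 120 N, or if a joint passes its speed limit or range.

## Working session

There is one attempt and no reset: what is moved stays moved. The work goes in short steps, Python scripts to look and compute and a tool call to move; the robot and the scene stay as the last step left them, time stands still between calls to the robot, and variables do not carry over. Pictures are saved under pics/ and viewed, at most 10 in all, crops included, and the job is handed in when it is done.

Besides the shell and the picture viewer there is one more tool, called as name(argument=value, ...) on one line, values as JSON. carry_out: Moves the arm, as the interface text tells. Its arguments: {"type":"object","properties":{"slide":{"type":"array","items":{"type":"array","items":{"type":"number","minimum":-1,"maximum":1}}},"dr":{"type":"array","items":{"type":"array","items":{"type":"number","minimum":-1,"maximum":1}}},"gripper":{"type":"array","items":{"type":"number"}},"newtons":{"type":"number"}},"required":["slide","dr","gripper"]}

```bash
mkdir -p pics; cat > h.py <<'E'
from cell import *
import numpy as np, cv2
def ray(m,u,v):
    f=192/np.tan(np.radians(m["vfov"]/2)); R=np.array(m["R"]);t=np.array(m["t"])
    return -R.T@t, R.T@np.array([(u-m["cx"])/f,(v-m["cy"])/f,1])
def at(m,u,v,z):
    o,d=ray(m,u,v); return (o+d*(z-o[2])/d[2]).round(1)
def pix(m,X):
    f=192/np.tan(np.radians(m["vfov"]/2)); c=np.array(m["R"])@np.array(X)+np.array(m["t"])
    return (f*c[0]/c[2]+m["cx"],f*c[1]/c[2]+m["cy"])
E
python3 - <<'E'
from h import *
for n in("top","scene"):
    i=camera(n)[:,:,::-1]; cv2.imwrite(f"pics/{n}0.png",cv2.resize(i,(800,600),interpolation=cv2.INTER_CUBIC)); cv2.imwrite(f"{n}0raw.png",i)
    print(camera_model(n))
print(read_state())
E
```

```text
{'vfov': 49.69081402867495, 'cx': 257.37640341087933, 'cy': 188.55584217476542, 'R': array([[ 0.08454262, -0.99641874,  0.00149718],
       [-0.97630532, -0.08313627, -0.19979061],
       [ 0.19919958,  0.01542912, -0.97983747]]), 't': array([ -63.61299333,  499.92651043, 1052.91458685])}
{'vfov': 44.618364096877755, 'cx': 257.93623483921016, 'cy': 187.98967807176226, 'R': array([[-9.26557960e-03,  9.99909599e-01, -9.74384483e-03],
       [ 7.66808257e-01,  8.50662933e-04, -6.41875668e-01],
       [-6.41809353e-01, -1.34190108e-02, -7.66746819e-01]]), 't': array([  12.46541693, -337.028785  , 1425.51750875])}
{'clock': 0.1, 'joints': array([ 1.13438639e+00,  3.00364473e-01,  1.52148121e+00,  1.76717417e-05,
        1.32068413e+00, -6.65813157e-02]), 'qd': array([ 4.71008572e-04, -1.10367739e-03, -1.88876428e-03, -6.66842605e-04,
        6.94587148e-05,  2.72264819e-04]), 'effort': array([ 2.36706310e-04, -5.32646835e+01, -3.53281116e+01,  7.08434964e-02,
        2.35828426e-02, -2.96168039e-06]), 'eef_pos': array([198.73842111, 512.70515634, 302.18701948]), 'eef_rot': array([-3.14065871e+00, -7.94310596e-05,  2.77175962e+00]), 'wrist_force': array([-0.1980753 ,  0.34033499, -0.28597698]), 'moment': array([-0.05092434, -0.0369741 , -0.05311291]), 'finger_force': 0.0, 'finger_gap': 94.3863924519428}
```

View pics/top0.png

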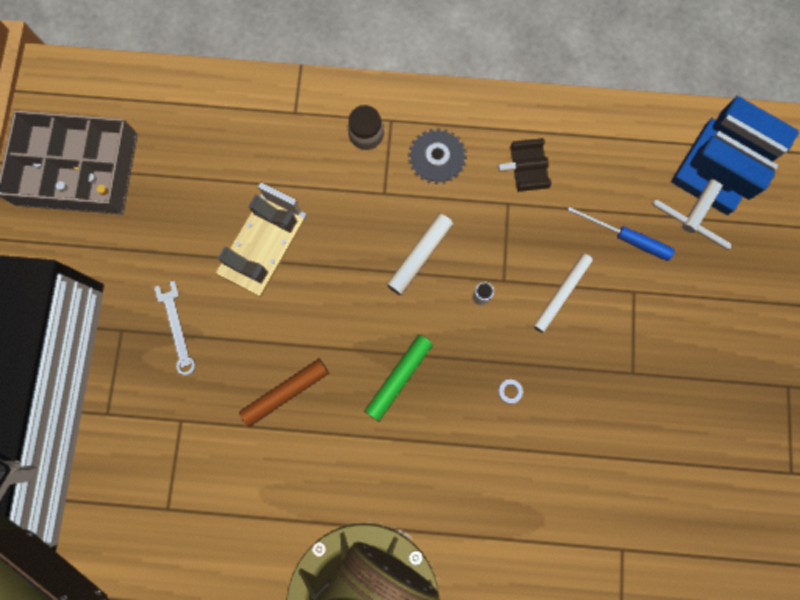

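View pics/scene0.png

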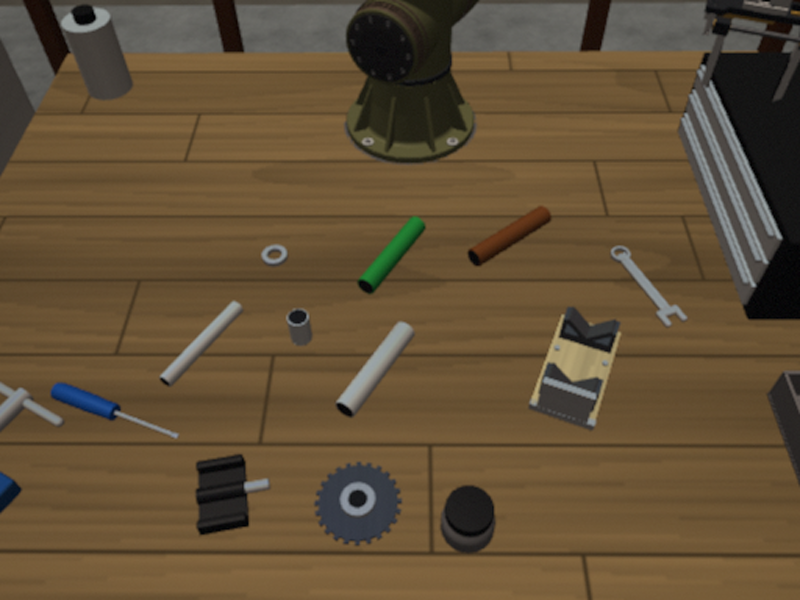

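Top view (800x600 pixels): the candidates are the thick white tube at (420,254), thin white tube (563,293), upright stub (484,292), brown tube (284,392) and green tube (399,378). I choose the one at (420,254), thick and aluminium. The jig is at (261,240), with its stop at the far end at (278,194). The scene view agrees: thick tube at (376,368), jig at (577,368), stop nearest the camera at (570,390).

```bash
python3 - <<'E'
import cv2
i=cv2.imread("top0raw.png")[105:205,130:310]
cv2.imwrite("pics/c1.png",cv2.resize(i,(792,440),interpolation=cv2.INTER_CUBIC))
i=cv2.imread("scene0raw.png")[190:285,205:405]
cv2.imwrite("pics/c2.png",cv2.resize(i,(800,380),interpolation=cv2.INTER_CUBIC))
E
```

```text
(no output)
```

View pics/c1.png

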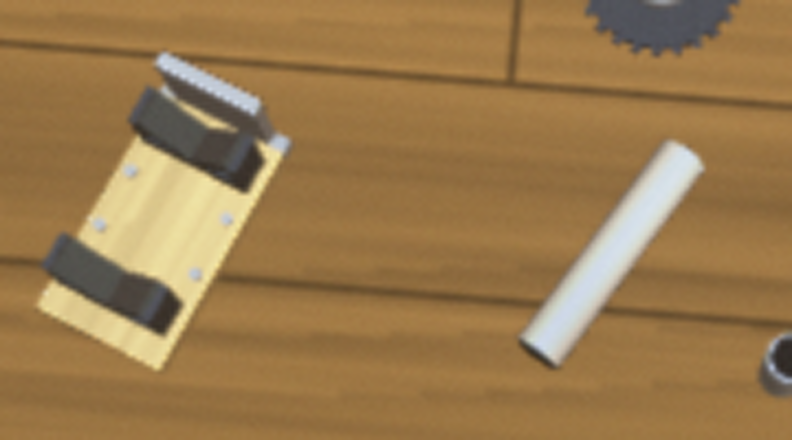

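View pics/c2.png

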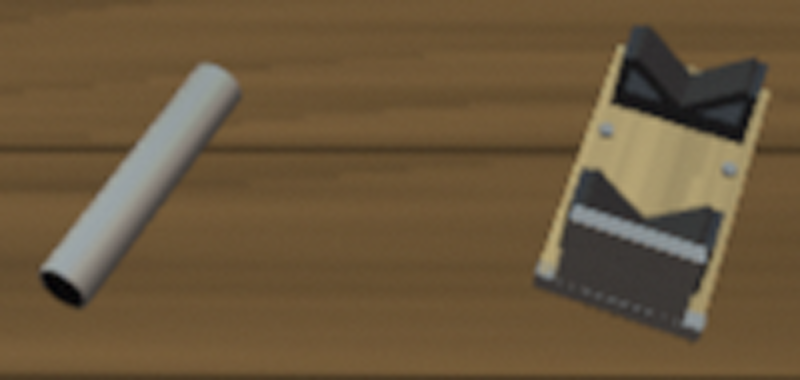

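The crops confirm the thick plain tube. In the top crop its ends are at (540,353) and (687,153). The jig board corners are (38,303), (160,369) and (290,140), and the stop's top edge runs from (160,62) to (260,105).

```bash
cat > fit.py <<'E'
from h import *
from scipy.optimize import least_squares
T,S=camera_model("top"),camera_model("scene")
ct=lambda u,v:(130+u/4.4,105+v/4.4)
cs=lambda u,v:(205+u/4,190+v/4)
jig=[(T,ct(38,303),(-85,45,15)),(T,ct(160,369),(-85,-45,15)),(T,ct(290,140),(85,-45,15)),(T,ct(160,63),(80,35,75)),(T,ct(259,107),(80,-35,75)),
 (S,cs(540,270),(85,-45,15)),(S,cs(704,323),(85,45,15)),(S,cs(770,92),(-85,45,15)),(S,cs(573,211),(80,-35,75)),(S,cs(706,254),(80,35,75))]
tube=[(T,ct(540,353),(-80,0,16)),(T,ct(688,154),(80,0,16)),(S,cs(64,287),(80,0,16)),(S,cs(222,79),(-80,0,16))]
for n,P,x0 in(("jig",jig,(450,150,-.4)),("tube",tube,(450,-20,-.5))):
  for sel in((T,S),(T,),(S,)):
    Q=[p for p in P if any(p[0] is s for s in sel)]
    def r(p):
        c,s=np.cos(p[2]),np.sin(p[2])
        return np.ravel([np.subtract(pix(m,(p[0]+c*a-s*b,p[1]+s*a+c*b,z)),uv) for m,uv,(a,b,z) in Q])
    o=least_squares(r,x0,x_scale=(100,100,1)); print(n,len(sel),o.x.round(3),np.abs(o.fun).max().round(2))
E
python3 fit.py
```

```text
jig 2 [ 5.84157e+02  2.39231e+02 -3.85000e-01] 1.55
jig 1 [ 5.83359e+02  2.37549e+02 -3.92000e-01] 1.21
jig 1 [ 5.84587e+02  2.40249e+02 -3.87000e-01] 1.41
tube 2 [ 5.8768e+02 -4.5199e+01 -5.4100e-01] 1.28
tube 1 [ 5.87546e+02 -4.84650e+01 -5.43000e-01] 0.1
tube 1 [ 5.87894e+02 -4.31270e+01 -5.41000e-01] 0.3
```

carry_out(slide=[[0.78,-1,0],[0.78,-1,0],[0.78,-1,0],[0.78,-1,0],[0.78,-1,0],[0.78,-1,0],[0.78,-1,0],[0.78,-1,0],[0.78,-1,0],[0.78,-1,0]], dr=[[0,0,-0.0272],[0,0,-0.0272],[0,0,-0.0272],[0,0,-0.0272],[0,0,-0.0272],[0,0,-0.0272],[0,0,-0.0272],[0,0,-0.0272],[0,0,-0.0272],[0,0,-0.0272]], gripper=[100,100,100,100,100,100,100,100,100,100])

```text
clock: 0.93
eef_pos: [394.2, 262.0, 302.4]
eef_rot: [-3.141, -0.0, 2.598]
wrist_force: [-0.6, 0.4, -0.2]
finger_gap: 94.0
finger_force: 0.0
```

carry_out(slide=[[0.776,-1,0],[0.776,-1,0],[0.776,-1,0],[0.776,-1,0],[0.776,-1,0],[0.776,-1,0],[0.776,-1,0],[0.776,-1,0],[0.776,-1,0],[0.776,-1,0]], dr=[[0,0,0],[0,0,0],[0,0,0],[0,0,0],[0,0,0],[0,0,0],[0,0,0],[0,0,0],[0,0,0],[0,0,0]], gripper=[100,100,100,100,100,100,100,100,100,100])

```text
clock: 1.77
eef_pos: [587.9, 13.3, 301.8]
eef_rot: [-3.141, -0.001, 2.6]
wrist_force: [-0.4, 1.2, -0.5]
finger_gap: 94.0
finger_force: 0.0
```

carry_out(slide=[[0,-0.233,-0.2],[0,-0.233,-0.2],[0,-0.233,-0.2],[0,-0.233,-0.2],[0,-0.233,-0.2]], dr=[[0,0,0],[0,0,0],[0,0,0],[0,0,0],[0,0,0]], gripper=[100,100,100,100,100])

```text
clock: 2.18
eef_pos: [587.8, -43.7, 253.5]
eef_rot: [3.141, 0.001, 2.602]
wrist_force: [-1.3, 0.4, 0.7]
finger_gap: 94.1
finger_force: 0.0
```

```bash
python3 - <<'E'
from h import *
s=read_state();m=camera_model("wrist");i=camera("wrist")[:,:,::-1]
print(s["eef_pos"],s["eef_rot"],s["joints"].round(2),m)
t=(-.541); a=np.array([np.cos(t),np.sin(t),0])
for k in(-80,0,80): print(pix(m,np.array([587.7,-45.4,16])+k*a))
cv2.imwrite("pics/w1.png",cv2.resize(i,(800,600),interpolation=cv2.INTER_CUBIC))
E
```

```text
[587.78346738 -43.69607906 253.50485749] [3.14099335e+00 6.13365104e-04 2.60220428e+00] [-0.14  0.43  1.46  0.    1.25 -1.17] {'vfov': 69.82167060526741, 'cx': 256.36997951919193, 'cy': 189.49369469118355, 'R': array([[ 5.13682590e-01,  8.57980127e-01,  5.46576846e-04],
       [ 8.24958839e-01, -4.94087201e-01,  2.74446263e-01],
       [ 2.35739496e-01, -1.40527364e-01, -9.61602283e-01]]), 't': array([-264.79985246, -521.02840432,  199.27812054])}
(np.float64(254.81907203384944), np.float64(112.11690325815958))
(np.float64(254.8203229050737), np.float64(181.6478028954553))
(np.float64(254.8214171866323), np.float64(242.4745129091853))
```

View pics/w1.png

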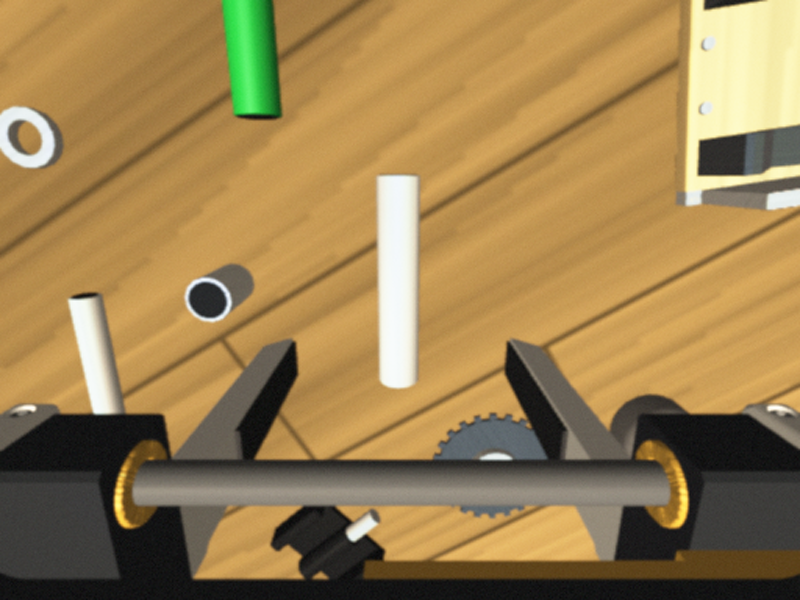

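The wrist view shows the tube at column 398 along its whole length, rows 176 to 385, where the fit predicted it. It is centred between the open fingers and parallel to them, with the stub at (210,300) well clear. I descend and grip.

carry_out(slide=[[0,0,-0.15],[0,0,-0.3],[0,0,-0.43],[0,0,-0.53],[0,0,-0.58],[0,0,-0.602],[0,0,-0.602],[0,0,-0.602]], dr=[[0,0,0],[0,0,0],[0,0,0],[0,0,0],[0,0,0],[0,0,0],[0,0,0],[0,0,0]], gripper=[100,100,100,100,100,100,100,100], newtons=25)

```text
clock: 2.9
eef_pos: [588.5, -45.1, 103.8]
eef_rot: [3.141, 0.002, 2.601]
wrist_force: [0.5, 0.8, 0.4]
finger_gap: 94.1
finger_force: 0.0
```

carry_out(slide=[[0,0,0],[0,0,0],[0,0,0],[0,0,0],[0,0,0],[0,0,0],[0,0,0],[0,0,0],[0,0,0],[0,0,0]], dr=[[0,0,0],[0,0,0],[0,0,0],[0,0,0],[0,0,0],[0,0,0],[0,0,0],[0,0,0],[0,0,0],[0,0,0]], gripper=[20,20,20,20,20,20,20,20,20,20], newtons=25)

```text
clock: 3.73
eef_pos: [587.8, -45.5, 102.1]
eef_rot: [-3.142, -0.0, 2.601]
wrist_force: [0.1, -0.7, -1.3]
finger_gap: 31.6
finger_force: 25.0
```

carry_out(slide=[[0,0,0.08],[0,0,0.18],[0,0,0.3],[0,0,0.44],[0,0.1,0.44],[0,0.22,0.44],[0,0.34,0.44],[0,0.46,0.44],[0,0.58,0.44],[0,0.7,0.44]], dr=[[0,0,0],[0,0,0],[0,0,0],[0,0,0],[0,0,0.004],[0,0,0.008],[0,0,0.012],[0,0,0.016],[0,0,0.02],[0,0,0.0245]], gripper=[20,20,20,20,20,20,20,20,20,20])

```text
clock: 4.57
eef_pos: [587.4, 131.0, 211.9]
eef_rot: [-3.141, -0.0, 2.756]
wrist_force: [-0.8, -1.0, -1.7]
finger_gap: 31.8
finger_force: 25.0
```

carry_out(slide=[[-0.015,0.12,0],[-0.03,0.22,0],[-0.05,0.32,0],[-0.065,0.4,0],[-0.075,0.45,0],[-0.077,0.464,0],[-0.077,0.464,0],[-0.077,0.464,0]], dr=[[0,0,0],[0,0,0],[0,0,0],[0,0,0],[0,0,0],[0,0,0],[0,0,0],[0,0,0]], gripper=[20,20,20,20,20,20,20,20])

```text
clock: 5.23
eef_pos: [568.8, 244.7, 212.0]
eef_rot: [-3.141, -0.0, 2.754]
wrist_force: [-0.3, -0.4, -3.2]
finger_gap: 31.8
finger_force: 25.0
```

```bash
python3 - <<'E'
from h import *
s=read_state();m=camera_model("wrist");i=camera("wrist")[:,:,::-1]
print(s["eef_pos"],s["eef_rot"],s["joints"].round(2),s["finger_gap"])
t=-.387;c,n=np.cos(t),np.sin(t)
for a,b,z in((-65,29.5,62),(-65,-29.5,62),(-85,45,15),(-85,-45,15),(85,45,15),(85,-45,15),(80,35,75),(80,-35,75)): print((a,b,z),(np.array(pix(m,(584.2+c*a-n*b,239.2+n*a+c*b,z)))*1.5625).round())
T=camera_model("top");j=camera("top")[:,:,::-1]
np.savez("w2.npz",**{k:np.array(v) for k,v in m.items()})
cv2.imwrite("pics/w2.png",cv2.resize(i,(800,600),interpolation=cv2.INTER_CUBIC)); 
E
```

```text
[568.75212366 244.72887727 212.00716327] [-3.14120846e+00 -7.16868501e-05  2.75436957e+00] [ 0.35  0.53  1.41 -0.    1.2  -0.84] 31.76333917309445
(-65, 29.5, 62) [456. 235.]
(-65, -29.5, 62) [347. 235.]
(-85, 45, 15) [473. 193.]
(-85, -45, 15) [330. 193.]
(85, 45, 15) [462. 430.]
(85, -45, 15) [340. 430.]
(80, 35, 75) [460. 479.]
(80, -35, 75) [343. 479.]
```

View pics/w2.png

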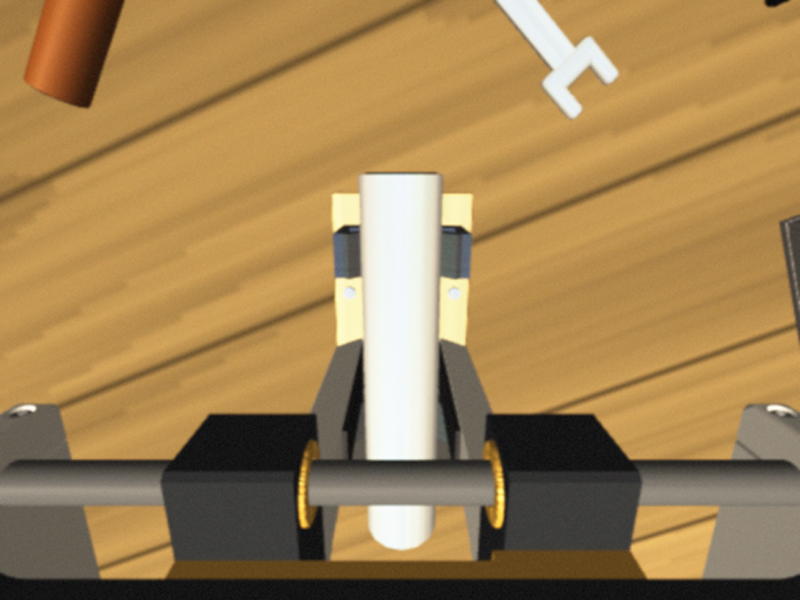

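The wrist view shows the jig board corners at (332,194) and (472,193), as predicted. The tube at column 401 is centred over the saddles and parallel, so I lower it.

carry_out(slide=[[0,0,-0.06],[0,0,-0.12],[0,0,-0.18],[0,0,-0.22],[0,0,-0.25],[0,0,-0.265],[0,0,-0.275],[0,0,-0.282],[0,0,-0.282],[0,0,-0.282]], dr=[[0,0,0],[0,0,0],[0,0,0],[0,0,0],[0,0,0],[0,0,0],[0,0,0],[0,0,0],[0,0,0],[0,0,0]], gripper=[20,20,20,20,20,20,20,20,20,20])

```text
clock: 6.17
eef_pos: [568.7, 245.5, 142.2]
eef_rot: [3.141, 0.001, 2.755]
wrist_force: [-0.3, -0.9, 0.2]
finger_gap: 31.7
finger_force: 25.0
```

carry_out(slide=[[0,0,-0.004],[0.0074,-0.003,-0.004],[0.0148,-0.006,-0.004],[0.0222,-0.0091,-0.004],[0.0296,-0.0121,-0.004],[0.0333,-0.0136,-0.004],[0.037,-0.0151,-0.004],[0.037,-0.0151,-0.004]], dr=[[0,0,0],[0,0,0],[0,0,0],[0,0,0],[0,0,0],[0,0,0],[0,0,0],[0,0,0]], gripper=[20,20,20,20,20,20,20,20])

```text
clock: 6.83
eef_pos: [577.2, 241.8, 141.6]
eef_rot: [-3.141, -0.002, 2.755]
wrist_force: [-12.1, -3.1, 11.7]
finger_gap: 31.7
finger_force: 25.0
```

carry_out(slide=[[0.0037,-0.0015,0],[0.0074,-0.003,0],[0.0111,-0.0045,0],[0.0111,-0.0045,0]], dr=[[0,0,0],[0,0,0],[0,0,0],[0,0,0]], gripper=[20,20,20,20])

```text
clock: 7.17
eef_pos: [579.8, 240.8, 141.6]
eef_rot: [-3.14, -0.002, 2.755]
wrist_force: [-14.2, -2.7, 12.9]
finger_gap: 31.7
finger_force: 25.0
```

carry_out(slide=[[0.0037,-0.0015,0],[0.0074,-0.003,0],[0.0111,-0.0045,0],[0.0111,-0.0045,0]], dr=[[0,0,0],[0,0,0],[0,0,0],[0,0,0]], gripper=[20,20,20,20])

```text
clock: 7.5
eef_pos: [581.1, 240.4, 141.3]
eef_rot: [-3.139, -0.006, 2.755]
wrist_force: [-26.2, 1.1, 17.6]
finger_gap: 31.8
finger_force: 25.0
```

```bash
python3 - <<'E'
from h import *
m=camera_model("wrist");i=camera("wrist")[:,:,::-1]
S=camera_model("scene");j=camera("scene")[:,:,::-1]
s=read_state();print(s["eef_pos"],s["wrist_force"],s["moment"])
a=cv2.resize(i[60:200,170:340],(485,400),interpolation=cv2.INTER_CUBIC)
b=cv2.resize(j[185:285,325:404],(316,400),interpolation=cv2.INTER_CUBIC)
cv2.imwrite("pics/p3.png",np.hstack([a,b]))
t=-.387;c,n=np.cos(t),np.sin(t)
for k in(-90,-85,-80): 
  p=np.array(pix(m,(584.2+c*k,239.2+n*k,71)));print(k,(p-[170,60])*[485/170,400/140])
E
```

```text
[581.05910709 240.38741848 141.35063634] [-26.64174214   1.17068146  17.52645576] [ 0.09463071  5.01172111 -0.14679259]
-90 [246.51573016 113.03414438]
-85 [246.49582986 141.30512499]
-80 [246.47629081 169.06289365]
```

View pics/p3.png

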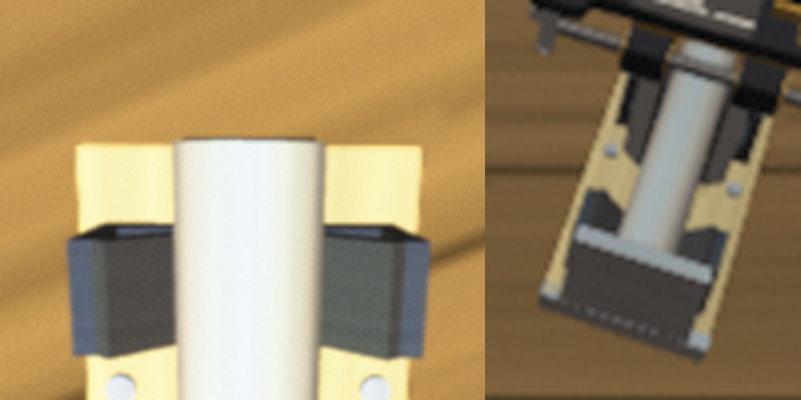

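The push force jumped to 26 N and the tool stalled after 1.3 of 3 mm. The tube's near end is at row 139 of the left crop, jig x = -85.4, so it rests in both saddles against the stop. I relieve the pressure, open and rise.

carry_out(slide=[[-0.0055,0.0022,0.003],[-0.0055,0.0022,0.003],[-0.0055,0.0022,0.003],[-0.0055,0.0022,0.003],[-0.0055,0.0022,0.003],[-0.0055,0.0022,0.003],[-0.0055,0.0022,0.003],[-0.0055,0.0022,0.003],[-0.0055,0.0022,0.003],[-0.0055,0.0022,0.003]], dr=[[0,0,0],[0,0,0],[0,0,0],[0,0,0],[0,0,0],[0,0,0],[0,0,0],[0,0,0],[0,0,0],[0,0,0]], gripper=[20,20,75,75,75,75,75,75,75,75])

```text
clock: 8.43
eef_pos: [582.0, 240.1, 141.4]
eef_rot: [3.142, 0.0, 2.755]
wrist_force: [-0.2, -0.2, 0.4]
finger_gap: 70.7
finger_force: 0.0
```

carry_out(slide=[[0,0,0.05],[0,0,0.12],[0,0,0.2],[0,0,0.3],[0,0,0.4],[0,0,0.5],[0,0,0.5],[0,0,0.5]], dr=[[0,0,0],[0,0,0],[0,0,0],[0,0,0],[0,0,0],[0,0,0],[0,0,0],[0,0,0]], gripper=[75,75,75,75,75,75,75,75])

```text
clock: 9.1
eef_pos: [582.1, 240.2, 268.5]
eef_rot: [3.139, 0.002, 2.755]
wrist_force: [-0.4, 0.3, -0.4]
finger_gap: 70.5
finger_force: 0.0
```

```bash
python3 - <<'E'
from h import *
m=camera_model("wrist");i=camera("wrist")[:,:,::-1]
j=camera("scene")[:,:,::-1]
a=cv2.resize(i[80:320,170:340],(340,480),interpolation=cv2.INTER_CUBIC)
b=cv2.resize(j[185:285,315:404],(427,480),interpolation=cv2.INTER_CUBIC)
cv2.imwrite("pics/p4.png",np.hstack([a,b]))
t=-.387;c,n=np.cos(t),np.sin(t)
for k in(-85,75): 
  p=np.array(pix(m,(584.2+c*k,239.2+n*k,71)));print(k,(p-[170,80])*2)
E
```

```text
-85 [171.06595235  56.15113388]
75 [171.27368977 351.00611438]
```

View pics/p4.png

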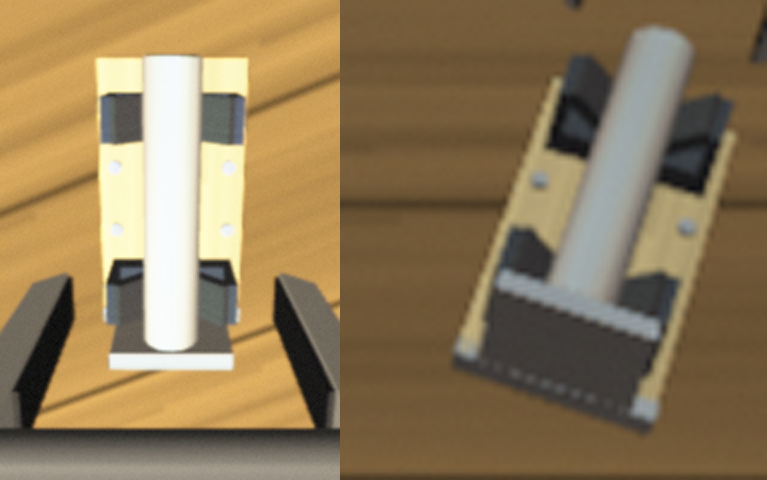

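The tube lies centred in both saddles (column 171). Its near end is at row 56, as predicted for contact, and its far end at row 350 meets the stop plate. The gripper is clear.

```bash
python3 -c "
from cell import *
print(sign_off())"
```

```text
the job is handed in; nothing more can be done
None
```

The thick tube lies released in both V saddles with its end at the stop plate, the thin tube was never approached, and the job is handed in; the hand-in gave no verdict back.

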